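Brush out a cast pot with a tube brush

TASK

Pull the tube brush out of its steel sleeve by the bristle end, lay it flat on the bench clear of the sleeve and let go. Take it again by its wooden handle, turn it bristles down and scrub the inside of the cast pot: touch the pot's floor with the bristle end three times, pressing lightly without ramming it, and draw the brush at least halfway up the bore between the touches. Then lay the brush flat on the open bench and let go, leaving the pot standing where it was and the things around it alone.

Things in the scene. Friction and masses are not known exactly. Their poses are not given: they have to be found in the camera images.
- brush: tube brush, 186 mm, 0.14 kg. Origin on its axis at mid-handle, +x to the bristle end. Along x (mm): hex wooden knob -51 to -35 (36 across flats), round wooden handle to 28 (25 thick), steel collar to 40 (18), wire stem to 70 (8), stiff black bristle head to 135 (36 thick). Lies level, axis 18 above its support; at first in the holder, handle hidden in the sleeve, bristles out.
- brush_tip (a point): centre of the brush's bristle end, 135 mm along brush +x
- holder: fixed brush holder: plywood board x -70 to 145 mm, 64 wide, 6 thick, with a dark steel sleeve (x -67 to 45 mm, 52 wide, top at 56; inside 44 wide, 6 to 52 high), closed at the back, open towards +x. Origin on the bench under the sleeve's middle line; +x points out of the mouth.
- pot: loose open round pot of bare cast aluminium, 0.9 kg, 93 mm high, outside 82 mm (rim 86, foot 94 mm); bore 66 to 70 mm wide. Origin: centre of its underside, z up.
- slab (a point): point on the top of the thin white slab that lies on the front of the bench (6 mm thick, x 0.38 to 0.52, y -0.4 to 0.2 m); pot and holder stand on it. Off it the bench top is z = 0.
- pot_floor (a point): centre of the pot's inner floor, 8 mm above its underside
- pot_rim (a point): centre of the pot's mouth, 93 mm above its underside
- elbow: bystander, to be left alone: bare aluminium pipe-elbow casting, 65x74x50 mm; origin at the centre of its underside
- cap: bystander, to be left alone: bare aluminium round cap casting, 68x70x21 mm; origin at the centre of its underside
- tape: bystander, to be left alone: roll of masking tape lying flat, 86 mm across, 24 mm high; origin at the centre of its underside
- block: bystander, to be left alone: green cork-backed sanding block, 55x100x28 mm; origin at the centre of its underside
- link_cast: bystander, to be left alone: bare aluminium link-arm casting, 30x91x21 mm; origin at the centre of its underside

How it is judged:
By the outcome, as a careful person would: the job done as asked, in the order asked, and still so for the second after the job is handed in, with the robot touching nothing.
It also fails if it takes over 72 s, if anything falls off the work surface, if the arm or the gripper's body presses on something with over 40 N, if the wrist force passes 120 N, or if a joint passes its speed limit or range.

ROBOT

A 6-joint arm with a two-finger parallel gripper is mounted at the origin on a cart in front of the work surface, level with it; the furniture and walls round the work are solid. World frame = base frame: x ahead of the robot, y to its left, z up, the work surface at z = 0. Lengths are in mm, angles in degrees, forces in N, time in s.
With the tool pointing down it reaches from about 300 to 850 mm from the base axis. Payload 4.2 kg.
Tool frame: the origin (TCP) lies midway between the tips of the shut fingers; the grasp point (between the pads) lies 19 mm behind it; z points along the fingers, y is the line along which they close (so a half turn about z gives the same grasp; the last joint's range is limited). The gripper opens to 91 mm and grips with 3 to 60 N. Pads are 32 mm wide; open, the fingers measure 118 mm over their backs; the gripper's body (76 mm by 178 mm) begins 60 mm behind the grasp point.
Start: joints at [-72.135, 18.312, 89.639, -0, 72.044, -1.146], TCP at [187.307, -543.654, 213.976] pointing down, gripper open.
Joint ranges: [-177.97, 177.97], [-48.28, 115.42], [12.27, 149.76], [-77.06, 257.06], [2.81, 150.46], [-146.56, 146.56]. Speed limits (degrees/s): [147.25, 147.25, 180, 180, 180, 180].

INTERFACE

Orientations are given as [roll, pitch, yaw] about the fixed x, y, z axes, in that order (R = Rz(yaw) Ry(pitch) Rx(roll)).
In Python, from workcell import state, grab_frame, camera_model, workorder gives the robot as it stands.
- The arm moves only by the tool carry_out, never from a script. Its argument "commands" is a list of rows, each a list of 7 numbers: the turn, a rotation vector about the tool's x, y, z in degrees, then the shift along the tool's x, y, z in mm, then the opening, from -1 (shut) to 1 (fully open). In form: [[ax, ay, az, dx, dy, dz, hand], ...]. A call has 1 to 20 rows; each row is the pose to reach, as a shift and turn from the pose commanded when the call began, along the tool's axes at that moment; what a row does not reach only later rows make up. A row lasts 1/10 s, in which the tool goes at most 50 mm and 8.59 degrees, less where a joint would pass 70% of its speed; a pose out of reach is approached as far as the arm can. A call with a gripper value outside its range is refused whole. The fingers move at their own pace and stop on an object; "force" is the grip in N (left out, the last holds). Time passes only in rows, so rows that repeat a pose let the fingers close. It gives the time, the measured TCP pose, the force, the opening and the grip force at its end, in the units of the state.
- state(): the state, without advancing time (a new reading comes with each control period).
- grab_frame(name): name is "scene" or "top"; returns the picture (400x640x3 uint8, red, green, blue); there is no depth.
- camera_model(name): a dict with "fx", "fy", "cx", "cy" (pixels), "origin" and "rotation" of the camera in the world. Camera axes: x right, y up, looking along -z (the intrinsics and any distortion apply to the point x, -y, -z); pixel columns grow to the right and rows downward; lengths in mm; the calibration is good to about 2 mm. A picture is of the moment at which its call begins. camera_model takes no time and is no camera call.
- workorder.job_done(): hands the job in; it is judged then, once.
The state is a dict: "time_s": time; "qpos": joint angles; "qvel": joint speeds; "effort": joint torques, N m; "ee_pos": TCP position; "ee_rot": TCP orientation; "force": force on the tool from outside, world axes, zero at the start; "torque": the same for the moment, N m; "gripper_width": finger opening in mm; "gripper_force": force on a finger pad.
Only numpy, scipy, OpenCV 4.12 (cv2) and the standard library are available. Lean on these libraries where they do the work, as an engineer would, in place of code of your own. Each camera call takes 0.05 s, during which the arm holds its last target. There are 200 camera calls.

## Working session

There is one attempt and no reset: what is moved stays moved. The work goes in short steps, Python scripts to look and compute and a tool call to move; the robot and the scene stay as the last step left them, time stands still between calls to the robot, and variables do not carry over. Pictures are saved under pics/ and viewed, at most 10 in all, crops included, and the job is handed in when it is done.

Besides the shell and the picture viewer there is one more tool, called after ">>>" as name(argument=value, ...), one argument or row to a line, values as JSON. carry_out: Moves the arm, as the interface text tells. Its arguments: {"type":"object","properties":{"commands":{"type":"array"},"force":{"type":"number"}},"required":["commands"]}

```bash
mkdir -p pics; ls; python3 - <<'E'
from workcell import state, grab_frame, camera_model
import cv2
for n in("scene","top"):
    cv2.imwrite(f"pics/{n}0.png",grab_frame(n)[:,:,::-1]); print(n,camera_model(n))
print(state())
E
```

```text
pics
scene {'fx': 422.5726870531669, 'fy': 422.5726870531669, 'cx': 324.91626142109936, 'cy': 199.04288128943696, 'origin': array([-395.87108476,  511.927609  ,  830.56965717]), 'rotation': array([  53.95764078,   -1.09837755, -117.40170873])}
top {'fx': 478.2679112130256, 'fy': 478.2679112130256, 'cx': 324.59859342703805, 'cy': 203.02258987419395, 'origin': array([ 121.50462337,   24.49330421, 1859.42853137]), 'rotation': array([ 12.45780182,   0.36589348, -93.74796468])}
{'time_s': 0.1, 'qpos': array([-7.21346571e+01,  1.83459887e+01,  8.96971775e+01,  1.50208433e-03,
        7.20446128e+01, -1.14554332e+00]), 'qvel': array([-0.02065341, -0.14715158, -0.12927076,  0.07758059,  0.05721591,
        0.0442672 ]), 'effort': array([-9.54907991e-04, -4.13334846e+01, -2.32512259e+01,  7.27997068e-02,
        4.21399414e-02, -5.60931414e-05]), 'ee_pos': array([ 187.18238455, -543.21527971,  213.23947233]), 'ee_rot': array([-1.79912267e+02, -3.18282219e-03,  1.90104197e+01]), 'force': array([-0.00882332,  0.01158998, -1.00106328]), 'torque': array([0.04297316, 0.05242019, 0.02472649]), 'gripper_force': 0.0, 'gripper_width': 91.35528359028272}
```

View pics/scene0.png

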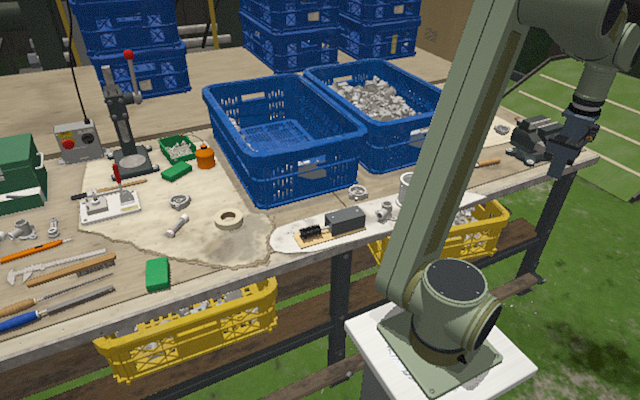

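View pics/top0.png

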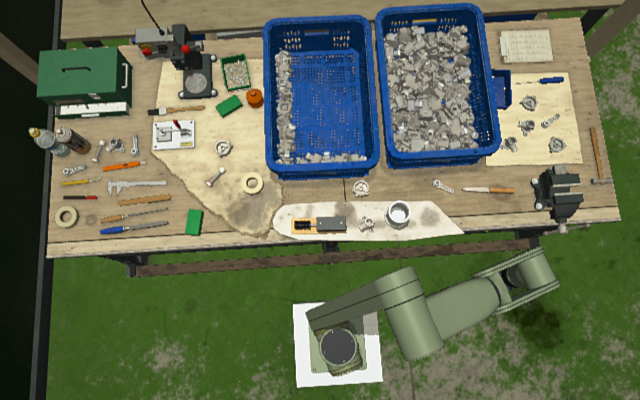

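The pictures show the holder at top (319,225), with bristles to the left (+y). The pot is at top (398,214), the elbow at (367,223), the cap at (361,187) and the tape at (252,184). Next I'll crop in closer.

```bash
cat > h.py <<'E'
import numpy as np, cv2
from scipy.spatial.transform import Rotation as R
from workcell import state, grab_frame, camera_model
def ray(n,u,v):
    c=camera_model(n); M=R.from_euler('xyz',c['rotation'],degrees=True).as_matrix()
    return c['origin'], M@np.array([(u-c['cx'])/c['fx'],-(v-c['cy'])/c['fy'],-1.])
def onz(n,u,v,z):
    o,d=ray(n,u,v); return o+d*(z-o[2])/d[2]
def pix(n,p):
    c=camera_model(n); M=R.from_euler('xyz',c['rotation'],degrees=True).as_matrix()
    q=M.T@(np.asarray(p)-c['origin']); return np.array([c['cx']-c['fx']*q[0]/q[2], c['cy']+c['fy']*q[1]/q[2]])
E
python3 - <<'E'
from h import *
a=cv2.imread('pics/top0.png')[165:250,270:430]; b=cv2.imread('pics/scene0.png')[170:260,285:445]
a=cv2.resize(a,None,fx=5,fy=5,interpolation=2)[:425]; b=cv2.resize(b,None,fx=5,fy=5,interpolation=2)
cv2.imwrite('pics/c1.png',a); cv2.imwrite('pics/c2.png',b)
for p in [(380,200,0),(520,200,0),(380,-400,6),(0,0,0)]: print(pix('top',p),pix('scene',p))
E
```

```text
[278.52310692 244.12503956] [289.94787972 264.74048759]
[276.95188263 209.14073465] [271.11980417 234.68914504]
[431.70355728 233.80675073] [457.99532639 205.56320929]
[336.42622335 341.42812267] [437.00448465 343.46282255]
```

View pics/c1.png

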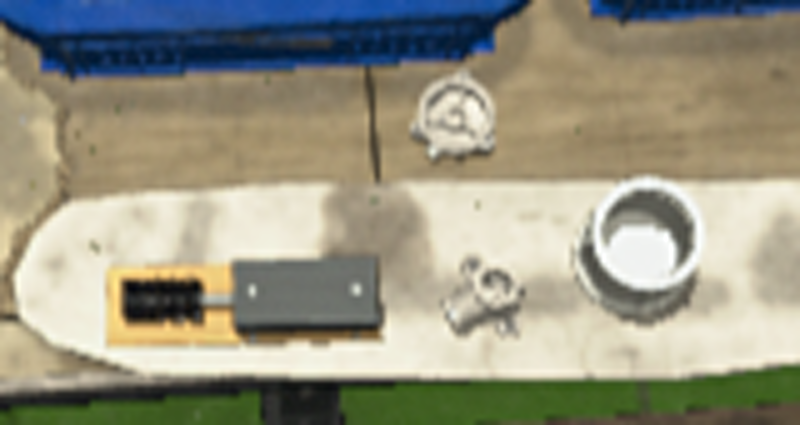

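View pics/c2.png

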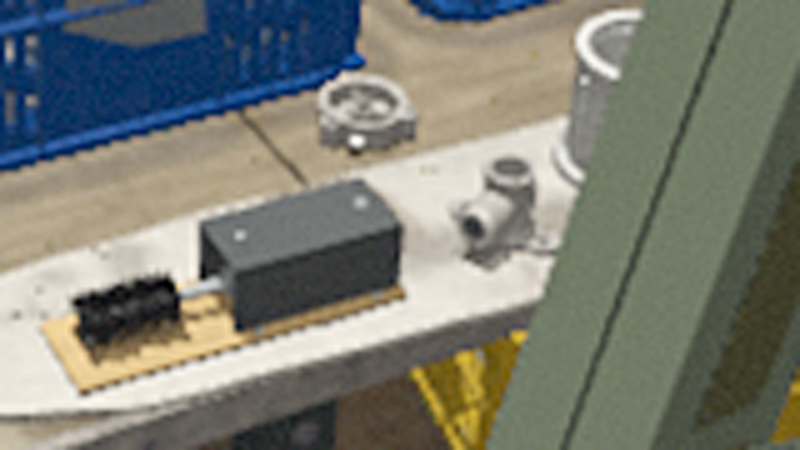

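The crops show the bristle head at top crop (162,300), the sleeve from (235,262) to (380,328), and the pot rim ellipse at (648,235). Next I'll measure them by colour and ray casting.

```bash
python3 - <<'E'
from h import *
im=cv2.imread('pics/top0.png'); big=cv2.resize(im[165:250,270:430],None,fx=8,fy=8,interpolation=cv2.INTER_CUBIC)
f=lambda x,y:(270+(x+.5)/8-.5,165+(y+.5)/8-.5)
hsv=cv2.cvtColor(big,cv2.COLOR_BGR2HSV); H,S,V=cv2.split(hsv)
def big_c(m,box):
    k=np.zeros_like(m); x0,y0,x1,y1=[int(b*1.6) for b in box]; k[y0:y1,x0:x1]=m[y0:y1,x0:x1]
    return max(cv2.findContours(k,0,1)[0],key=cv2.contourArea)
def rep(name,c,z):
    r=cv2.minAreaRect(c); b=cv2.boxPoints(r)
    print(name,'centre',onz('top',*f(*r[0]),z)[:2].round(1)); print(np.array([onz('top',*f(*p),z)[:2] for p in b]).round(1).tolist())
rep('bristle',big_c(((V<70)).astype('uint8')*255,(105,260,225,345)),30)
rep('sleeve',big_c(((V<130)&(S<90)).astype('uint8')*255,(225,250,395,340)),62)
rep('board',big_c(((H>8)&(H<25)&(S>100)&(V>100)|(V<130)).astype('uint8')*255,(90,250,395,350)),12)
# pot rim outer: bright ring
c=big_c((V>205).astype('uint8')*255,(585,170,715,300)); 
h=cv2.convexHull(c); e=cv2.fitEllipse(h); print('rim',e, onz('top',*f(*e[0]),99).round(1))
W=np.array([onz('top',*f(*p[0]),99)[:2] for p in h.astype(float)]); print(cv2.minEnclosingCircle(W.astype('float32')))
for x,y in [(252,290),(356,288)]: print('screw',onz('top',270+x/5-.4,165+y/5-.4,62).round(1))
# scene bristles
s=cv2.imread('pics/scene0.png'); m=(s.max(2)<60).astype('uint8'); k=np.zeros_like(m); k[224:240,298:322]=m[224:240,298:322]
c=max(cv2.findContours(k,0,1)[0],key=cv2.contourArea); r=cv2.minAreaRect(c); print('scene bristle',r,onz('scene',*r[0],30).round(1))
E
```

```text
bristle centre [445.2 102.1]
[[462.2, 130.9], [458.3, 71.7], [428.3, 73.5], [432.2, 132.4]]
sleeve centre [436.4  -7.7]
[[472.3, 49.8], [466.7, -68.6], [400.7, -64.9], [406.3, 52.7]]
board centre [444.3  39.3]
[[481.1, 147.4], [477.5, -69.9], [407.8, -68.1], [411.4, 147.5]]
rim ((1059.440185546875, 369.4318542480469), (189.7930908203125, 269.5247497558594), 101.34719848632812) [ 461.3 -277.5   99. ]
((463.1280517578125, -269.30303955078125), 60.42179870605469)
screw [443.4  32.5  62. ]
screw [439.6 -46.8  62. ]
scene bristle ((309.94525146484375, 231.47445678710938), (9.739677429199219, 20.59001922607422), 70.01689910888672) [450.6 104.9  30. ]
```

>>> carry_out(
  commands=[
    [0, 30, 0, 0, 0, 50, 1],
    [0, 30, 0, 0, 0, 50, 1],
    [0, 30, 0, 0, 0, 50, 1],
    [0, 30, 0, 0, 0, 50, 1],
    [0, 30, 0, 0, 0, 50, 1],
  ],
)

```text
time_s: 0.6
ee_pos: [185.1, -543.8, 161.9]
ee_rot: [-179.7, -30.0, 18.7]
force: [0.1, 0.1, 0.3]
gripper_width: 91.4
gripper_force: 0.0
```

```bash
python3 - <<'E'
from h import *
s=state(); print(s['time_s'],s['qpos'].round(1),s['ee_pos'].round(1),s['ee_rot'].round(1))
im=cv2.imread('pics/top0.png'); g=cv2.resize(cv2.cvtColor(im[190:235,375:425],cv2.COLOR_BGR2GRAY),None,fx=8,fy=8,interpolation=2)
c=cv2.HoughCircles(g,cv2.HOUGH_GRADIENT,1,20,param1=150,param2=30,minRadius=60,maxRadius=105)
for x,y,r in c[0][:6]: u,v=375+(x+.5)/8-.5,190+(y+.5)/8-.5; print(u,v,r/8*1760/478,onz('top',u,v,99).round(1))
for n,u,v,z in [('cap',361,188,20),('elbow',367,223,30),('tape',252,184,24),('block',194.5,222,28),('slabend',273,218,6),('edgeL',230,246,0),('bin',268,172,0)]: print(n,onz('top',u,v,z).round())
E
```

```text
0.6 [-88.6  24.7  94.4  29.9  73.2 -29.3] [ 185.1 -543.8  161.9] [-179.7  -30.    18.7]Traceback (most recent call last):
  File "<stdin>", line 5, in <module>
TypeError: 'NoneType' object is not subscriptable
```

```bash
cat >> h.py <<'E'
def plan(*targets):
    """targets: (x,y,z,R or rpy) world TCP poses -> rows relative to the pose now"""
    s=state(); M=R.from_euler('xyz',s['ee_rot'],degrees=True)
    print('t',round(s['time_s'],2),'q',s['qpos'].round(0),'at',s['ee_pos'].round(1),s['ee_rot'].round(1))
    for x,y,z,o in targets:
        T=o if isinstance(o,R) else R.from_euler('xyz',o,degrees=True)
        print((M.inv()*T).as_rotvec(degrees=True).round(1).tolist(), M.inv().apply(np.array([x,y,z])-s['ee_pos']).round(1).tolist())
E
python3 - <<'E'
from h import *
plan((446.5,103,170,(180,0,88)))
for n,u,v,z in [('pot',399.3,211.5,99),('cap',361,188,20),('elbow',367,223,30),('tape',252,184,24),('block',194.5,222,28),('slabend',273,218,6),('edgeL',230,246,0),('bin',268,172,0)]: print(n,onz('top',u,v,z).round())
E
```

```text
t 0.6 q [-89.  25.  94.  30.  73. -29.] at [ 185.1 -543.8  161.9] [-179.7  -30.    18.7]
[17.9, -26.4, -67.6] [397.6, -528.2, 223.0]
pot [ 459. -267.   99.]
cap [ 579. -138.   20.]
elbow [ 435. -149.   30.]
tape [623. 292.  24.]
block [484. 520.  28.]
slabend [484. 217.   6.]
edgeL [385. 390.   0.]
bin [676. 229.   0.]
```

>>> carry_out(
  commands=[
    [17.9, -26.4, -67.6, 398, -528, 223, 1],
    [17.9, -26.4, -67.6, 398, -528, 223, 1],
    [17.9, -26.4, -67.6, 398, -528, 223, 1],
    [17.9, -26.4, -67.6, 398, -528, 223, 1],
    [17.9, -26.4, -67.6, 398, -528, 223, 1],
    [17.9, -26.4, -67.6, 398, -528, 223, 1],
    [17.9, -26.4, -67.6, 398, -528, 223, 1],
    [17.9, -26.4, -67.6, 398, -528, 223, 1],
    [17.9, -26.4, -67.6, 398, -528, 223, 1],
    [17.9, -26.4, -67.6, 398, -528, 223, 1],
    [17.9, -26.4, -67.6, 398, -528, 223, 1],
    [17.9, -26.4, -67.6, 398, -528, 223, 1],
    [17.9, -26.4, -67.6, 398, -528, 223, 1],
    [17.9, -26.4, -67.6, 398, -528, 223, 1],
    [17.9, -26.4, -67.6, 398, -528, 223, 1],
    [17.9, -26.4, -67.6, 398, -528, 223, 1],
    [17.9, -26.4, -67.6, 398, -528, 223, 1],
    [17.9, -26.4, -67.6, 398, -528, 223, 1],
  ],
)

```text
time_s: 2.4
ee_pos: [446.0, 103.1, 170.0]
ee_rot: [179.9, 0.3, 88.1]
force: [-0.1, 0.1, -0.7]
gripper_width: 91.4
gripper_force: 0.0
```

```bash
python3 - <<'E'
from h import *
plan((446.5,103,17,(180,0,88)))
cv2.imwrite('pics/s1.png',np.vstack([cv2.resize(grab_frame("scene")[150:260,270:450,::-1],None,fx=2.7,fy=2.7),cv2.resize(grab_frame("top")[165:250,270:450,::-1],None,fx=2.7,fy=2.7)]))
E
```

```text
t 2.4 q [ 12.  10. 108.  -0.  62.  14.] at [446.  103.1 170. ] [179.9   0.3  88.1]
[0.1, 0.3, 0.1] [0.7, 0.3, 153.0]
```

View pics/s1.png

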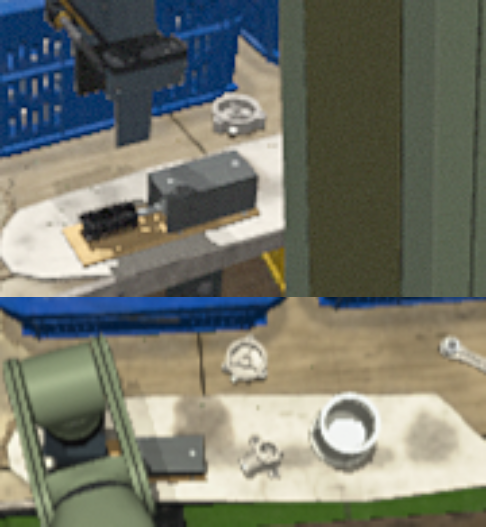

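The arm is centred over the bristle head, and the brush is still in the sleeve. I'll go down and grip.

>>> carry_out(
  commands=[
    [0, 0, 0, 0.5, 0.5, 50, 1],
    [0, 0, 0, 0.5, 0.5, 100, 1],
    [0, 0, 0, 0.5, 0.5, 130, 1],
    [0, 0, 0, 0.5, 0.5, 145, 1],
    [0, 0, 0, 0.5, 0.5, 153, 1],
    [0, 0, 0, 0.5, 0.5, 153, 1],
    [0, 0, 0, 0.5, 0.5, 153, -1],
    [0, 0, 0, 0.5, 0.5, 153, -1],
    [0, 0, 0, 0.5, 0.5, 153, -1],
    [0, 0, 0, 0.5, 0.5, 153, -1],
    [0, 0, 0, 0.5, 0.5, 153, -1],
    [0, 0, 0, 0.5, 0.5, 153, -1],
    [0, 0, 0, 0.5, 0.5, 153, -1],
    [0, 0, 0, 0.5, 0.5, 153, -1],
  ],
  force=30,
)

```text
time_s: 3.9
ee_pos: [447.4, 104.1, 16.9]
ee_rot: [179.9, 0.2, 88.2]
force: [0.2, 0.2, 1.3]
gripper_width: 35.3
gripper_force: 30.0
```

>>> carry_out(
  commands=[
    [0, 0, 0, 5, 0, -1, -1],
    [0, 0, 0, 15, 0, -2, -1],
    [0, 0, 0, 30, 0, -2, -1],
    [0, 0, 0, 45, 0, -2, -1],
    [0, 0, 0, 60, 0, -2, -1],
    [0, 0, 0, 75, 0, -2, -1],
    [0, 0, 0, 90, 0, -2, -1],
    [0, 0, 0, 105, 0, -2, -1],
    [0, 0, 0, 120, 0, -2, -1],
    [0, 0, 0, 135, 0, -2, -1],
    [0, 0, 0, 145, 0, -2, -1],
    [0, 0, 0, 145, 0, -2, -1],
  ],
  force=30,
)

```text
time_s: 5.1
ee_pos: [452.1, 250.3, 18.2]
ee_rot: [179.9, 0.2, 88.3]
force: [0.8, -0.6, -1.2]
gripper_width: 35.4
gripper_force: 30.0
```

```bash
python3 - <<'E'
from h import *
plan((435,262,150,(180,0,88)),(435,268,150,(180,0,160)),(430,268,120,(180,0,-112)))
cv2.imwrite('pics/s2.png',np.vstack([cv2.resize(grab_frame("scene")[150:280,220:400,::-1],None,fx=2.5,fy=2.5),cv2.resize(grab_frame("top")[165:260,200:380,::-1],None,fx=2.5,fy=2.5)]))
E
```

```text
t 5.1 q [ 28.  25. 112.  -0.  43.  30.] at [452.1 250.3  18.2] [179.9   0.2  88.3]
[0.1, 0.2, 0.3] [10.7, -17.2, -131.9]
[-0.0, 0.3, -71.7] [16.7, -17.4, -131.9]
[-0.3, 0.2, -159.7] [16.6, -22.4, -101.9]
```

View pics/s2.png

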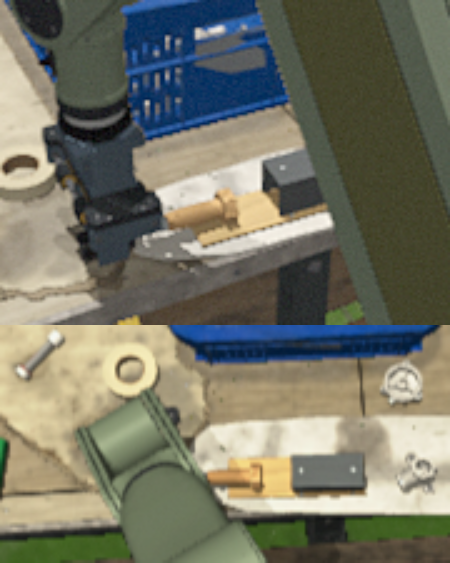

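The picture shows the brush fully out: wooden knob at scene crop (228,207), clear of the sleeve mouth. Next I'll lift it and swing it round.

>>> carry_out(
  commands=[
    [0, 0, 0, 5, -5, -50, -1],
    [0, 0, 0, 10, -10, -100, -1],
    [0, 0, 0, 15, -17, -132, -1],
    [0, 0, -160, 17, -22, -132, -1],
    [0, 0, -160, 17, -22, -132, -1],
    [0, 0, -160, 17, -22, -132, -1],
    [0, 0, -160, 17, -22, -132, -1],
    [0, 0, -160, 17, -22, -132, -1],
    [0, 0, -160, 17, -22, -132, -1],
    [0, 0, -160, 17, -22, -132, -1],
    [0, 0, -160, 17, -22, -132, -1],
    [0, 0, -160, 17, -22, -132, -1],
    [0, 0, -160, 17, -22, -132, -1],
    [0, 0, -160, 17, -22, -132, -1],
    [0, 0, -160, 17, -22, -132, -1],
    [0, 0, -160, 17, -22, -132, -1],
    [0, 0, -160, 17, -22, -132, -1],
    [0, 0, -160, 17, -22, -132, -1],
    [0, 0, -160, 17, -22, -132, -1],
    [0, 0, -160, 17, -22, -132, -1],
  ],
)

```text
time_s: 7.2
ee_pos: [429.8, 265.9, 149.8]
ee_rot: [-179.8, -0.3, -125.4]
force: [-0.5, -0.4, -1.0]
gripper_width: 36.0
gripper_force: 30.0
```

```bash
python3 - <<'E'
from h import *
plan((432,275,60,(180,0,-112)),(432,275,8,(180,0,-112)))
E
```

```text
t 7.2 q [  31.   15.  104.   -0.   61. -114.] at [429.8 265.9 149.8] [-179.8   -0.3 -125.4]
[-0.1, -0.3, -13.4] [-9.1, 3.7, 89.7]
[-0.1, -0.3, -13.4] [-9.3, 3.9, 141.7]
```

>>> carry_out(
  commands=[
    [0, 0, -13.4, -9, 4, 20, -1],
    [0, 0, -13.4, -9, 4, 60, -1],
    [0, 0, -13.4, -9, 4, 100, -1],
    [0, 0, -13.4, -9, 4, 125, -1],
    [0, 0, -13.4, -9, 4, 135, -1],
    [0, 0, -13.4, -9, 4, 140, -1],
    [0, 0, -13.4, -9, 4, 142, -1],
    [0, 0, -13.4, -9, 4, 143, -1],
    [0, 0, -13.4, -9, 4, 144, -1],
    [0, 0, -13.4, -9, 4, 144, -1],
  ],
)

```text
time_s: 8.2
ee_pos: [433.1, 276.6, 6.9]
ee_rot: [-179.8, -0.1, -112.3]
force: [-0.5, -0.6, 0.8]
gripper_width: 35.4
gripper_force: 30.0
```

>>> carry_out(
  commands=[
    [0, 0, 0, 0, 0, 1, -1],
    [0, 0, 0, 0, 0, 1, -1],
    [0, 0, 0, 0, 0, 1, 0],
    [0, 0, 0, 0, 0, 1, 0.3],
    [0, 0, 0, 0, 0, 1, 0.6],
    [0, 0, 0, 0, 0, 1, 1],
    [0, 0, 0, 0, 0, 1, 1],
    [0, 0, 0, 0, 0, 1, 1],
    [0, 0, 0, 0, 0, 1, 1],
    [0, 0, 0, 0, 0, -30, 1],
    [0, 0, 0, 0, 0, -80, 1],
    [0, 0, 0, 0, 0, -130, 1],
    [0, 0, 0, 0, 0, -130, 1],
  ],
)

```text
time_s: 9.5
ee_pos: [436.2, 279.2, 142.7]
ee_rot: [-179.4, 0.5, -112.3]
force: [1.5, 0.4, 0.1]
gripper_width: 91.0
gripper_force: 0.0
```

```bash
python3 - <<'E'
from h import *
s=grab_frame("scene")[:,:,::-1]; t=grab_frame("top")[:,:,::-1]
cv2.imwrite('pics/s3raw.png',s); cv2.imwrite('pics/t3raw.png',t)
d=(68/180*np.pi); p=np.array([433+102*np.cos(d),276.5+102*np.sin(d),18]); print(p,pix('scene',p),pix('top',p))
plan((p[0],p[1],137,(180,0,68)))
cv2.imwrite('pics/s3.png',np.vstack([cv2.resize(s[190:300,180:350],None,fx=3,fy=3),cv2.resize(t[165:250,190:360],None,fx=3,fy=3)]))
E
```

```text
[471.20987253 371.07275317  18.        ] [218.50782722 258.42906499] [233.34598763 223.24886969]
t 9.6 q [  32.   16.  104.   -0.   59. -126.] at [432.6 277.  137.2] [-1.798e+02 -1.000e-01 -1.123e+02]
[-0.1, 0.4, 179.7] [-101.7, -0.0, 0.0]
```

View pics/s3.png

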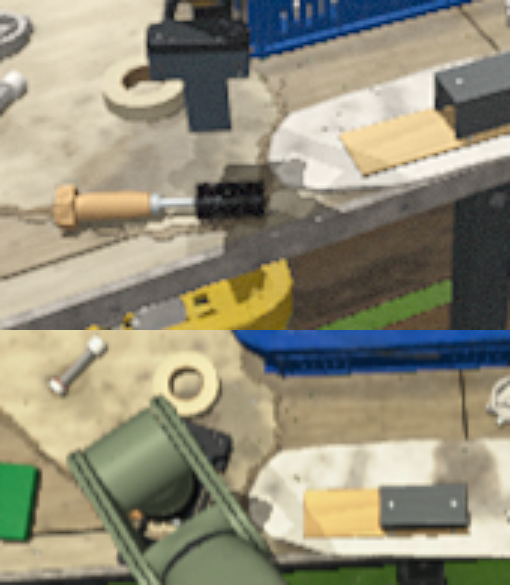

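The picture shows the brush flat on the bench: knob at crop (63,207), handle middle at (114,206), bristles at (230,200). That agrees with my prediction to within a pixel. I'll turn the tool over the handle.

>>> carry_out(
  commands=[
    [0, 0, 100, -40, 0, 0, 1],
    [0, 0, 100, -80, 0, 0, 1],
    [0, 0, 100, -110, 0, 0, 1],
    [0, 0, 100, -110, 0, 0, 1],
    [0, 0, 100, -110, 0, 0, 1],
    [0, 0, 100, -110, 0, 0, 1],
    [0, 0, 100, -110, 0, 0, 1],
    [0, 0, 100, -110, 0, 0, 1],
    [0, 0, 100, -110, 0, 0, 1],
    [0, 0, 100, -110, 0, 0, 1],
    [0, 0, 100, -110, 0, 0, 1],
    [0, 0, 100, -110, 0, 0, 1],
    [0, 0, 170, -110, 0, 0, 1],
    [0, 0, 170, -110, 0, 0, 1],
    [0, 0, 170, -110, 0, 0, 1],
    [0, 0, 170, -110, 0, 0, 1],
    [0, 0, 170, -110, 0, 0, 1],
    [0, 0, 170, -110, 0, 0, 1],
    [0, 0, 170, -110, 0, 0, 1],
    [0, 0, 170, -110, 0, 0, 1],
  ],
)

```text
time_s: 11.6
ee_pos: [472.7, 377.6, 133.0]
ee_rot: [-179.9, 0.4, 78.6]
force: [0.2, 0.0, -0.2]
gripper_width: 91.0
gripper_force: 0.0
```

```bash
python3 - <<'E'
from h import *
plan((474.2,378.6,3.5,(180,0,68)))
E
```

```text
t 11.6 q [38. 25. 92. -0. 64. 49.] at [472.7 377.6 133. ] [-179.9    0.4   78.6]
[-0.0, 0.5, 10.6] [2.3, 1.4, 129.4]
```

>>> carry_out(
  commands=[
    [0, 0.5, 10.6, 2, 1.5, 30, 1],
    [0, 0.5, 10.6, 2, 1.5, 70, 1],
    [0, 0.5, 10.6, 2, 1.5, 105, 1],
    [0, 0.5, 10.6, 2, 1.5, 120, 1],
    [0, 0.5, 10.6, 2, 1.5, 125, 1],
    [0, 0.5, 10.6, 2, 1.5, 125, 1],
    [0, 0.5, 10.6, 2, 1.5, 125, 1],
  ],
)

```text
time_s: 12.3
ee_pos: [476.2, 379.9, 10.9]
ee_rot: [179.9, -0.3, 68.4]
force: [0.3, 0.5, -0.9]
gripper_width: 90.9
gripper_force: 0.0
```

>>> carry_out(
  commands=[
    [0, 0, 0, 0, 0, 4, 1],
    [0, 0, 0, 0, 0, 7, 1],
    [0, 0, 0, 0, 0, 7, 1],
    [0, 0, 0, 0, 0, 7, -1],
    [0, 0, 0, 0, 0, 7, -1],
    [0, 0, 0, 0, 0, 7, -1],
    [0, 0, 0, 0, 0, 7, -1],
    [0, 0, 0, 0, 0, 7, -1],
    [0, 0, 0, 0, 0, 7, -1],
    [0, 0, 0, 0, 0, 7, -1],
    [0, 0, 0, 0, 0, 7, -1],
    [0, 0, 0, 0, 0, 7, -1],
  ],
  force=40,
)

```text
time_s: 13.5
ee_pos: [475.9, 379.7, 3.6]
ee_rot: [179.9, -0.3, 68.4]
force: [0.2, -0.8, -0.5]
gripper_width: 24.1
gripper_force: 40.0
```

```bash
python3 - <<'E'
from h import *
A=R.from_euler('xyz',(180,0,68),degrees=True); B=A*R.from_rotvec([0,90,0],degrees=True)
print(B.as_matrix().round(2))
plan((440,250,280,A),(430,230,320,B))
E
```

```text
[[ 0.    0.93  0.37]
 [ 0.   -0.37  0.93]
 [ 1.    0.   -0.  ]]
t 13.5 q [ 37.  32. 100.   0.  47.  59.] at [475.9 379.7   3.6] [179.9  -0.3  68.4]
[0.1, -0.3, 0.4] [-132.4, 14.9, -277.0]
[-0.2, 89.7, 0.4] [-154.5, 13.1, -317.1]
```

>>> carry_out(
  commands=[
    [0, 0, 0, 0, 0, -40, -1],
    [0, 0, 0, -10, 0, -90, -1],
    [0, 0, 0, -40, 0, -140, -1],
    [0, 0, 0, -70, 5, -190, -1],
    [0, 0, 0, -100, 10, -240, -1],
    [0, 8, 0, -130, 15, -280, -1],
    [0, 16, 0, -160, 15, -310, -1],
    [0, 24, 0, -200, 15, -320, -1],
    [0, 32, 0, -240, 15, -330, -1],
    [0, 40, 0, -280, 15, -330, -1],
    [0, 48, 0, -320, 15, -330, -1],
    [0, 56, 0, -360, 15, -330, -1],
    [0, 64, 0, -400, 15, -330, -1],
    [0, 72, 0, -440, 15, -330, -1],
    [0, 80, 0, -480, 15, -330, -1],
    [0, 85, 0, -500, 15, -330, -1],
    [0, 90, 0, -500, 15, -330, -1],
    [0, 90, 0, -500, 15, -330, -1],
  ],
)

```text
time_s: 15.3
ee_pos: [304.4, -94.1, 329.4]
ee_rot: [-9.1, -89.4, -102.8]
force: [-0.4, 0.5, -0.9]
gripper_width: 24.1
gripper_force: 40.0
```

```bash
python3 - <<'E'
from h import *
A=R.from_euler('xyz',(180,0,65),degrees=True); B=A*R.from_rotvec([0,90,0],degrees=True)
plan((465,-254,300,B))
s=state(); print(s['force'],s['gripper_width'])
E
```

```text
t 15.3 q [-68.  23. 123.  50. 114. -64.] at [304.4 -94.1 329.4] [  -9.1  -89.4 -102.8]
[-3.1, -0.6, -0.1] [-28.2, 208.7, -88.8]
[-0.36421162  0.49935297 -0.90528379] 24.078352794644612
```

>>> carry_out(
  commands=[
    [-3, -0.6, 0, 0, 40, -17, -1],
    [-3, -0.6, 0, 0, 85, -35, -1],
    [-3, -0.6, 0, -5, 130, -53, -1],
    [-3, -0.6, 0, -10, 170, -72, -1],
    [-3, -0.6, 0, -20, 195, -83, -1],
    [-3, -0.6, 0, -28, 209, -89, -1],
    [-3, -0.6, 0, -28, 209, -89, -1],
    [-3, -0.6, 0, -28, 209, -89, -1],
  ],
)

```text
time_s: 16.1
ee_pos: [465.6, -251.3, 302.7]
ee_rot: [173.7, -89.7, 71.7]
force: [-0.3, 0.3, -0.6]
gripper_width: 23.8
gripper_force: 40.0
```

```bash
python3 - <<'E'
from h import *
A=R.from_euler('xyz',(180,0,65),degrees=True); B=A*R.from_rotvec([0,90,0],degrees=True)
plan((465,-254,300,B))
s=grab_frame("scene")[:,:,::-1]; t=grab_frame("top")[:,:,::-1]
cv2.imwrite('pics/s4raw.png',s); cv2.imwrite('pics/t4raw.png',t)
cv2.imwrite('pics/s4.png',np.hstack([cv2.resize(s[100:240,360:460],None,fx=4,fy=4),cv2.resize(t[150:290,350:450],None,fx=4,fy=4)]))
E
```

```text
t 16.1 q [-61.  37.  96.  63. 115. -50.] at [ 465.6 -251.3  302.7] [173.7 -89.7  71.7]
[-0.4, 0.3, 0.0] [-2.7, 0.5, -2.7]
```

View pics/s4.png

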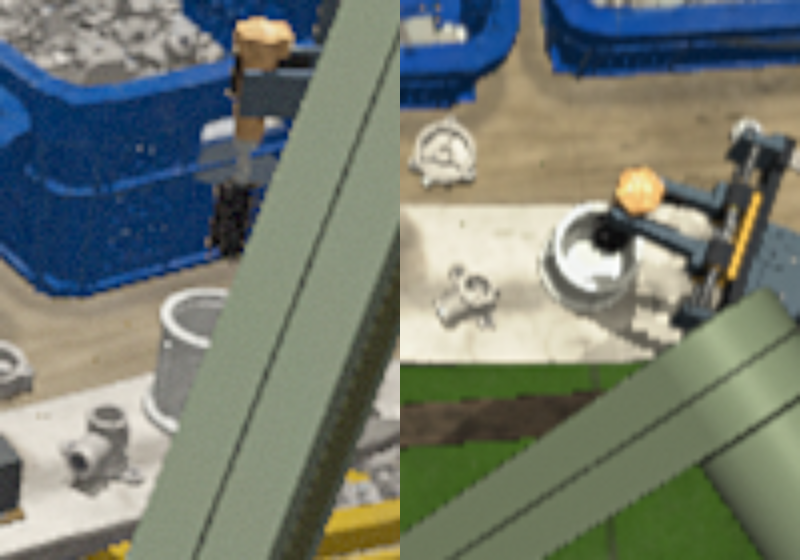

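```bash
python3 - <<'E'
from h import *
print(pix('top',(459.5,-264.4,346)))
t=cv2.imread('pics/top0.png'); u0,v0,w,h=380,192,40,45; k=12
b=cv2.resize(t[v0:v0+h,u0:u0+w],None,fx=k,fy=k,interpolation=cv2.INTER_CUBIC)
for r,z,c in [(43,99,(0,0,255)),(34,99,(0,255,0)),(47,6,(255,0,0))]:
    P=np.array([pix('top',(459+r*np.cos(a),-267+r*np.sin(a),z)) for a in np.linspace(0,6.28,60)])
    cv2.polylines(b,[np.int32((P-[u0,v0]+.5)*k)],True,c,1)
cv2.imwrite('pics/pot.png',b)
E
```

```text
[409.55112454 196.34969661]
```

View pics/pot.png

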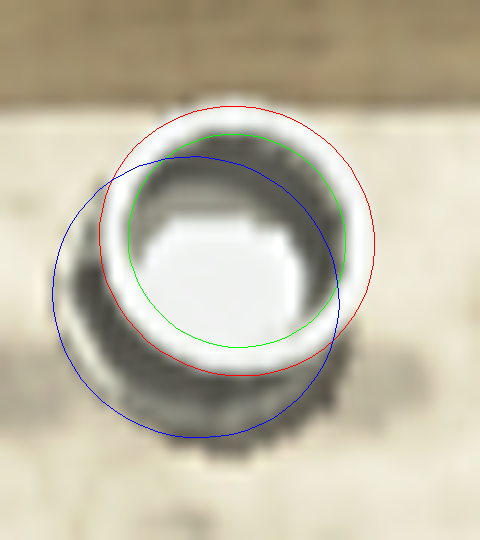

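The overlay shows the rim circle fits at (459,-267), and the brush axis is predicted to within a pixel. Now I'll go down into the pot.

>>> carry_out(
  commands=[
    [0, 0, 0, 0, 0.5, -2.7, -1],
    [0, 0, 0, -20, 0.5, -2.7, -1],
    [0, 0, 0, -50, 0.5, -2.7, -1],
    [0, 0, 0, -80, 0.5, -2.7, -1],
    [0, 0, 0, -105, 0.5, -2.7, -1],
    [0, 0, 0, -120, 0.5, -2.7, -1],
    [0, 0, 0, -130, 0.5, -2.7, -1],
    [0, 0, 0, -136, 0.5, -2.7, -1],
    [0, 0, 0, -138, 0.5, -2.7, -1],
    [0, 0, 0, -138, 0.5, -2.7, -1],
  ],
)

```text
time_s: 17.2
ee_pos: [465.3, -255.2, 165.6]
ee_rot: [153.8, -89.6, 91.5]
force: [0.5, 0.7, -1.3]
gripper_width: 24.0
gripper_force: 40.0
```

>>> carry_out(
  commands=[
    [0, 0, 0, -2, 0, 0, -1],
    [0, 0, 0, -4, 0, 0, -1],
    [0, 0, 0, -6, 0, 0, -1],
    [0, 0, 0, -7, 0, 0, -1],
    [0, 0, 0, -7, 0, 0, -1],
  ],
)

```text
time_s: 17.7
ee_pos: [465.2, -255.1, 158.7]
ee_rot: [149.9, -89.7, 95.4]
force: [0.5, 0.3, 1.4]
gripper_width: 24.1
gripper_force: 40.0
```

>>> carry_out(
  commands=[
    [0, 0, 0, -0.5, 0, 0, -1],
    [0, 0, 0, -1, 0, 0, -1],
    [0, 0, 0, -1, 0, 0, -1],
  ],
)

```text
time_s: 18.0
ee_pos: [465.1, -255.1, 158.7]
ee_rot: [127.5, -89.8, 117.9]
force: [-1.5, -0.4, 5.7]
gripper_width: 23.6
gripper_force: 40.0
```

Contact reads about 6 N. I'll draw up 60 mm and touch again.

>>> carry_out(
  commands=[
    [0, 0, 0, 15, 0, 0, -1],
    [0, 0, 0, 35, 0, 0, -1],
    [0, 0, 0, 55, 0, 0, -1],
    [0, 0, 0, 62, 0, 0, -1],
    [0, 0, 0, 62, 0, 0, -1],
    [0, 0, 0, 50, 0, 0, -1],
    [0, 0, 0, 30, 0, 0, -1],
    [0, 0, 0, 15, 0, 0, -1],
    [0, 0, 0, 7, 0, 0, -1],
    [0, 0, 0, 4, 0, 0, -1],
    [0, 0, 0, 2, 0, 0, -1],
    [0, 0, 0, 1, 0, 0, -1],
    [0, 0, 0, 0, 0, 0, -1],
    [0, 0, 0, 0, 0, 0, -1],
    [0, 0, 0, 0, 0, 0, -1],
  ],
)

```text
time_s: 19.5
ee_pos: [465.1, -255.1, 158.7]
ee_rot: [135.7, -89.7, 109.7]
force: [-1.1, -0.3, 5.3]
gripper_width: 23.7
gripper_force: 40.0
```

>>> carry_out(
  commands=[
    [0, 0, 0, 15, 0, 0, -1],
    [0, 0, 0, 35, 0, 0, -1],
    [0, 0, 0, 55, 0, 0, -1],
    [0, 0, 0, 62, 0, 0, -1],
    [0, 0, 0, 62, 0, 0, -1],
    [0, 0, 0, 50, 0, 0, -1],
    [0, 0, 0, 30, 0, 0, -1],
    [0, 0, 0, 15, 0, 0, -1],
    [0, 0, 0, 7, 0, 0, -1],
    [0, 0, 0, 4, 0, 0, -1],
    [0, 0, 0, 2, 0, 0, -1],
    [0, 0, 0, 1, 0, 0, -1],
    [0, 0, 0, 0, 0, 0, -1],
    [0, 0, 0, 0, 0, 0, -1],
    [0, 0, 0, 0, 0, 0, -1],
  ],
)

```text
time_s: 21.0
ee_pos: [465.1, -255.1, 158.6]
ee_rot: [136.2, -89.7, 109.2]
force: [-0.5, -0.3, 5.8]
gripper_width: 23.8
gripper_force: 40.0
```

>>> carry_out(
  commands=[
    [0, 0, 0, 15, 0, 0, -1],
    [0, 0, 0, 40, 0, 0, -1],
    [0, 0, 0, 70, 0, 0, -1],
    [0, 0, 0, 100, 0, 0, -1],
    [0, 0, 0, 130, 0, 0, -1],
    [0, 0, 0, 155, 0, 0, -1],
    [0, 0, 0, 165, 0, 0, -1],
    [0, 0, 0, 165, 0, 0, -1],
  ],
)

```text
time_s: 21.8
ee_pos: [465.3, -254.0, 322.9]
ee_rot: [153.3, -89.5, 92.1]
force: [-0.1, -0.1, -2.1]
gripper_width: 24.2
gripper_force: 40.0
```

```bash
python3 - <<'E'
from h import *
A=R.from_euler('xyz',(180,0,68),degrees=True); B=A*R.from_rotvec([0,90,0],degrees=True)
plan((304,-94,330,B),(345,0,330,A*R.from_rotvec([0,60,0],degrees=True)),(440,250,200,A),(440,250,280,A))
s=grab_frame('scene')[:,:,::-1];t=grab_frame('top')[:,:,::-1];cv2.imwrite('pics/t5.png',t);cv2.imwrite('pics/s5.png',s)
d=cv2.absdiff(t,cv2.imread('pics/t4raw.png')).max(2)[192:237,380:400];print((d>60).sum())
E
```

```text
t 21.8 q [-61.  36.  95.  64. 116. -48.] at [ 465.3 -254.   322.9] [153.3 -89.5  92.1]
[2.6, 0.5, 0.2] [8.6, -213.3, 78.1]
[2.6, -29.5, -0.5] [9.5, -215.2, 180.6]
[2.3, -89.5, -1.9] [-118.2, -233.7, 448.5]
[2.3, -89.5, -1.9] [-38.2, -233.3, 447.9]
13
```

>>> carry_out(
  commands=[
    [0, 0, 0, 5, -40, 15, -1],
    [0, 0, 0, 8, -80, 30, -1],
    [0, 0, 0, 8, -120, 45, -1],
    [0, 0, 0, 8, -160, 60, -1],
    [0, 0, 0, 8, -195, 75, -1],
    [2, 0, 0, 8, -213, 90, -1],
    [2, -8, 0, 8, -214, 120, -1],
    [2, -16, 0, 8, -215, 150, -1],
    [2, -24, 0, 8, -216, 185, -1],
    [2, -32, 0, 8, -217, 220, -1],
    [2, -40, 0, 5, -219, 255, -1],
    [2, -48, 0, 0, -221, 290, -1],
    [2, -56, -1, -5, -223, 325, -1],
    [2, -64, -1, -10, -226, 360, -1],
    [2, -72, -1, -20, -229, 400, -1],
    [2, -80, -2, -30, -231, 430, -1],
    [2.3, -89.5, -2, -38, -233, 448, -1],
    [2.3, -89.5, -2, -38, -233, 448, -1],
    [2.3, -89.5, -2, -38, -233, 448, -1],
  ],
)

```text
time_s: 23.8
ee_pos: [440.4, 253.6, 278.1]
ee_rot: [-179.7, 0.1, 68.5]
force: [0.2, 0.2, -1.7]
gripper_width: 23.7
gripper_force: 40.0
```

```bash
python3 - <<'E'
from h import *
plan((474,378,60,(180,0,68)),(474,378,6,(180,0,68)))
E
```

```text
t 23.8 q [29. 10. 91.  0. 79. 50.] at [440.4 253.6 278.1] [-1.797e+02  1.000e-01  6.850e+01]
[-0.3, 0.1, 0.5] [128.5, -13.2, 218.0]
[-0.3, 0.1, 0.5] [128.6, -12.9, 272.0]
```

>>> carry_out(
  commands=[
    [0, 0, 0.5, 40, -4, 30, -1],
    [0, 0, 0.5, 80, -8, 60, -1],
    [0, 0, 0.5, 115, -12, 100, -1],
    [-0.3, 0, 0.5, 128, -13, 150, -1],
    [-0.3, 0, 0.5, 128, -13, 195, -1],
    [-0.3, 0, 0.5, 128, -13, 235, -1],
    [-0.3, 0, 0.5, 128, -13, 255, -1],
    [-0.3, 0, 0.5, 128, -13, 264, -1],
    [-0.3, 0, 0.5, 128, -13, 268, -1],
    [-0.3, 0, 0.5, 128, -13, 270, -1],
    [-0.3, 0, 0.5, 128, -13, 270, -1],
  ],
)

```text
time_s: 24.9
ee_pos: [476.5, 374.7, 12.9]
ee_rot: [179.7, -0.3, 67.6]
force: [0.6, 0.1, -2.3]
gripper_width: 23.9
gripper_force: 40.0
```

>>> carry_out(
  commands=[
    [0, 0, 0, 0, 0, 2, -1],
    [0, 0, 0, 0, 0, 4, -1],
    [0, 0, 0, 0, 0, 5, -1],
    [0, 0, 0, 0, 0, 5, -1],
  ],
)

```text
time_s: 25.3
ee_pos: [475.7, 374.5, 6.7]
ee_rot: [179.8, -0.2, 67.6]
force: [-0.2, -0.4, -1.3]
gripper_width: 24.0
gripper_force: 40.0
```

>>> carry_out(
  commands=[
    [0, 0, 0, 0, 0, 1, -1],
    [0, 0, 0, 0, 0, 2, -1],
    [0, 0, 0, 0, 0, 2.5, -1],
    [0, 0, 0, 0, 0, 2.5, -1],
  ],
)

```text
time_s: 25.7
ee_pos: [475.8, 374.5, 4.1]
ee_rot: [179.8, -0.2, 67.6]
force: [-0.0, -0.0, -1.4]
gripper_width: 23.7
gripper_force: 40.0
```

>>> carry_out(
  commands=[
    [0, 0, 0, 0, 0, 0.6, -1],
    [0, 0, 0, 0, 0, 0.6, -1],
    [0, 0, 0, 0, 0, 0.6, -0.4],
    [0, 0, 0, 0, 0, 0.6, -0.2],
    [0, 0, 0, 0, 0, 0.6, 0.2],
    [0, 0, 0, 0, 0, 0.6, 0.6],
    [0, 0, 0, 0, 0, 0.6, 1],
    [0, 0, 0, 0, 0, 0.6, 1],
    [0, 0, 0, 0, 0, 0.6, 1],
    [0, 0, 0, 0, 0, -30, 1],
    [0, 0, 0, 0, 0, -80, 1],
    [0, 0, 0, 0, 0, -130, 1],
    [0, 0, 0, 0, 0, -180, 1],
    [0, 0, 0, 0, 0, -180, 1],
  ],
)

```text
time_s: 27.1
ee_pos: [478.5, 376.9, 192.5]
ee_rot: [179.3, -1.0, 67.6]
force: [-0.1, -0.6, 1.3]
gripper_width: 91.0
gripper_force: 0.0
```

```bash
python3 - <<'E'
from h import *
s=grab_frame("scene")[:,:,::-1]; t=grab_frame("top")[:,:,::-1]; print(state()['time_s'],state()['force'])
cv2.imwrite('pics/s6.png',np.vstack([cv2.resize(s[180:290,180:440],None,fx=2.6,fy=2.6),cv2.resize(t[165:265,180:440],None,fx=2.6,fy=2.6)]))
E
```

```text
27.2 [ 0.53350371 -0.53666689 -1.40354616]
```

View pics/s6.png

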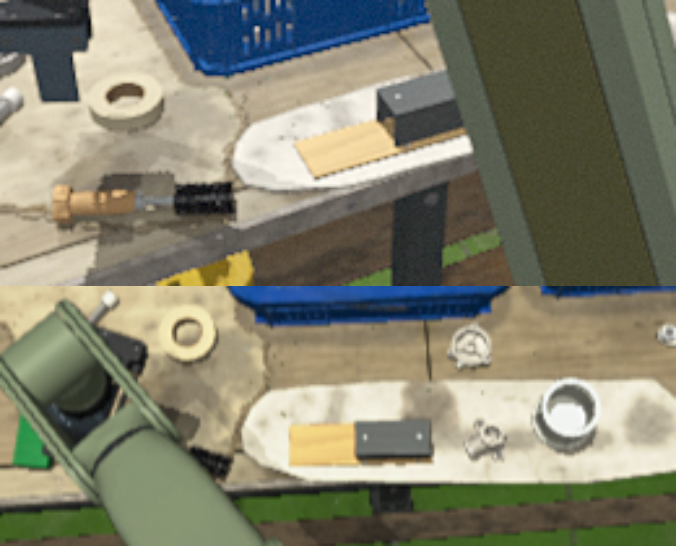

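The brush lies flat on the open bench: knob at (62,205), bristles at (205,198), clear of the slab. The pot and the other things stand where they were, and the arm is clear.

```bash
python3 -c "
from workcell import workorder
print(workorder.job_done())"
```

```text
the job is handed in; nothing more can be done
None
```

The job is handed in after about 27 s on the robot's clock: I pulled the brush by its bristle end, laid it down, took it again by the handle, touched the pot floor three times at about 6 N with 60 mm draws between, and laid it flat on the open bench, with the pot and the other things looking unmoved in the last pictures.

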